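Close, pin and hold a clamshell drill jig

TASK

A green plastic valve body sits in the lower half of the hinged drill jig: swing the cover fully shut over it, then take the red-knobbed lock pin out of its stand and push it down through the cover's hole into the hole of the base until its collar sits on the cover. Finish while still holding the pin by its knob and pressing it straight down with about 10 to 15 newtons, so that the jig is kept pressed shut; do not put anything down or let go at the end. Leave the black-knobbed pin, the valve body and all the other things on the bench where they are.

Things in the scene. Friction and masses are not known exactly. Their poses are not given: they have to be found in the camera images.
- jig: Fixed steel base half of the clamshell jig. Origin: centre of its underside, on the bench; z up, x along the hinge line, +y towards the hinge. Foot plate 150 (x) x 200 (y) x 20 mm; on it two blocks 130 mm long in x, tops 66 mm above the bench: hinge block y +23 to +70 mm, pin block y -95 to -27 mm, the valve body between them. Place and yaw vary.
- jig_hinge (a point): Point on the hinge axis, middle of the hinge: jig frame (0, +70, 66) mm. The axis runs along the jig's x. Axes as the jig's.
- jig_hole (a point): Centre of the mouth of the base's pin hole, at the top of the pin block: jig frame (0, -66, 66) mm, z up. Hole 16 mm in diameter, 46 mm deep (to the foot plate), 2 mm chamfer.
- cover (a joint): Hinge angle of the aluminium cover plate, rad: 0 = shut, flat on the base; 1.57 = upright; at most 1.9. Opening lifts its free edge (yellow stripe, furthest from the hinge). A stiff hinge: the cover stays where it is left; 3 to 8 N at the free edge moves it. Shut it by pushing on its outer face (the top face when shut) near the free edge, beside the hole.
- cover_hole (a point): Centre of the cover's pin hole at the cover's outer face, 136 mm from the hinge axis, mid-length. Moves with the cover; z is the outward normal of the outer face. Hole 16 mm in diameter through the 12 mm plate, 3 mm chamfer. With the cover shut it lies 12 mm above jig_hole, in line with it.
- cover_edge (a point): Middle of the cover's free edge at its outer face, 165 mm from the hinge axis; moves with it, axes as cover_hole's. The cover is 130 mm long (along the hinge), 12 mm thick, 0.45 kg, with a 90 x 60 mm window 40 to 100 mm from the axis. The hinge axis lies in the plane of its underside. Shut, its underside is 66 and its top 78 mm above the bench.
- lock_pin: Lock pin, 150 g (may vary by a third), at first upright in its stand. Origin: centre of its lower tip; z along it to the knob. Steel shaft 12 mm thick, 54 mm long, tapering to 6 mm over the lowest 8 mm; collar 32 mm wide from 54 to 60 mm above the tip; red knob 24 mm wide from 60 to 92 mm. Home, the collar rests on the shut cover and the tip is 42 mm below jig_hole.
- red_knob (a point): Middle of the lock pin's red knob, 76 mm above its tip on its axis; here it is gripped. Axes as the pin's.
- red_stand: Fixed grey block 60 x 60 x 66 mm with a 14 mm hole, in which the lock pin stands with its collar on the block's top and its tip 12 mm above the bench (so the knob spans 72 to 104 mm above the bench). Origin: centre of its underside. Its place is sometimes swapped with the other stand's.
- gauge_pin: Bystander: same shape as the lock pin but with a black knob; origin at its tip. Stands in the other stand.
- black_stand: Fixed grey block like the other, holding the black-knobbed pin. Origin: centre of its underside.
- valve: Green plastic valve body lying loose in the jig: 110 mm long in x, square 44 mm end flanges, a round branch 26 mm in diameter rising from the middle to 87 mm above the bench, through the cover's window when shut. Origin: centre of its underside, 20 mm above the bench.
- spare_valve: Bystander: a like valve body standing on the bench. Origin: centre of its underside.
- wrench: Bystander: steel wrench lying on the bench.
- brush: Bystander: bench brush lying on the bench.
- oil_can: Bystander: yellow bottle, 60 mm in diameter, 150 mm tall. Origin: centre of its underside.
- step_block: Bystander: dark steel step block 60 x 30 x 45 mm. Origin: centre of its underside.
Things that resemble listed ones, but are neither listed nor needed, are in the scene too. Leave any pink or turquoise look-alike of the jig alone.

How it is judged:
On the way, in this order (a step that is already met when the one before it is completed fails the run):
1. the cover is swung shut (hinge within 0.03 rad of shut) (value of joint cover below 0.03 rad), for 0.2 s.
2. the lock pin is through the cover and at least 25 mm deep in the base's hole (z of lock_pin in the frame of jig_hole below -0.025 m and horizontal distance between lock_pin and jig_hole below 0.006 m and value of joint cover below 0.04 rad), for 0.1 s.
At the end, for the whole second after the job is handed in: Cover within 0.02 rad of shut; lock pin upright within 0.1 rad, within 6 mm of the hole axis, tip 39 mm or more below the base hole's mouth; fingers still on the knob (over 4 N, grasp point within 30 mm of its middle), pin pressing on the jig with over 5 N; valve body within 12 mm of its start (value of joint cover below 0.02 rad and z of lock_pin in the frame of jig_hole below -0.039 m and horizontal distance between lock_pin and jig_hole below 0.006 m and angle between lock_pin's own z axis and vertical below 0.1 rad and contact force between lock_pin and jig above 5 N and contact force between the fingers and lock_pin above 4 N and distance between the grasp point and red_knob below 0.03 m and distance of valve from where it was at the start of the episode below 0.012 m and linear speed of lock_pin below 0.02 m/s); the arm keeps its last pose, push and grip.
It fails at once if the black-knobbed pin is moved over 20 mm (distance of gauge_pin from where it was at the start of the episode above 0.02 m).
It fails at once if the valve body in the jig is moved over 25 mm (distance of valve from where it was at the start of the episode above 0.025 m).
It fails at once if another thing on the bench is moved over 30 mm (distance of any of spare_valve, wrench, brush, oil_can, step_block from where it was at the start of the episode above 0.03 m).
It also fails if it takes over 56 s, if anything falls off the work surface, if the arm or the gripper's body presses on something with over 40 N, if the wrist force passes 120 N, or if a joint passes its speed limit or range.

ROBOT

A 7-joint arm with a two-finger parallel gripper is mounted at the origin on the work surface. World frame = base frame: x ahead of the robot, y to its left, z up, the work surface at z = 0. Lengths are in m, angles in rad, forces in N, time in s.
With the tool pointing down it reaches from about 0.4 to 0.9 m from the base axis. Payload 5.5 kg.
Tool frame: the origin (TCP) lies between the finger pads; the fingertips stand 22 mm ahead of it and the grasp point (between the pads) lies 3 mm ahead of it; z points along the fingers, y is the line along which they close (so a half turn about z gives the same grasp; the last joint's range is limited). The gripper opens to 92 mm and grips with 3 to 60 N. Pads are 19 mm wide; open, the fingers measure 130 mm over their backs; the gripper's body (75 mm by 190 mm) begins 47 mm behind the grasp point.
Start: joints at [1.53, 0.501, -0.427, 1.55, 0.221, 1.138, -0.21], TCP at [0.194, -0.62, 0.249] pointing down, gripper open.
Joint ranges: [-2.88, 2.88], [-0.31, 2.03], [-1.54, 1.56], [0.2, 2.42], [-1.41, 4.55], [0.19, 2.02], [-2.57, 2.57]. Speed limits (rad/s): [2.57, 2.57, 3.14, 3.14, 3.14, 3.14, 3.14].

INTERFACE

Orientations are given as a unit quaternion [w, x, y, z].
In Python, from bench import arm gives the robot as it stands. The module is installed in compiled form; this text tells all that it offers.
- The arm moves only by the tool step_arm, never from a script. Its arguments are lists of equal length, an entry for each row: "jaw": the closure, from 0 (fully open) to 1 (shut); "slide": the shift along the world's x, y, z in m, a list of three; "twist": the turn about the world's z in degrees. In form: {"jaw": [jaw, ...], "slide": [[tx, ty, tz], ...], "twist": [twist, ...]}. A call has 1 to 8 rows; each row is the pose to reach, as a shift and turn from the pose commanded when the call began; what a row does not reach only later rows make up. A row lasts 1/12 s, in which the tool goes at most 41.7 mm and 7.16 degrees, less where a joint would pass 70% of its speed; a pose out of reach is approached as far as the arm can. A call with a gripper value outside its range is refused whole. The fingers move at their own pace and stop on an object; "newtons" is the grip in N (left out, the last holds). Time passes only in rows, so rows that repeat a pose let the fingers close. It gives the time, the measured TCP pose, the force, the opening and the grip force at its end, in the units of the state.
- arm.sense(): the state, without advancing time (a new reading comes with each control period).
- arm.read_camera(name): name is "side" or "top"; returns a dict with "frame" (480x640x3 uint8, red, green, blue), "range_z" (480x640 float32, m along the optical axis (not along the pixel's ray), 0 where there is no reading), "intrinsics" (3x3 intrinsics, pixels), "pose" (4x4, takes a point from camera to world coordinates). Camera axes: x right, y up, looking along -z (the intrinsics and any distortion apply to the point x, -y, -z); pixel columns grow to the right and rows downward; lengths in m; the calibration is good to about 2 mm. A picture is of the moment at which its call begins.
- arm.sign_off(): hands the job in; it is judged then, once.
The state is a dict: "t": time; "joint_positions": joint angles; "qd": joint speeds; "effort": joint torques, N m; "eef_pos": TCP position; "tool_rot": TCP orientation; "ft_force": force on the tool from outside, world axes, zero at the start; "wrist_torque": the same for the moment, N m; "width": opening from 0.0 (shut) to 1.0 (fully open); "grasp_force": force on a finger pad.
Only numpy, scipy, OpenCV 4.12 (cv2) and the standard library are available. Lean on these libraries where they do the work, as an engineer would, in place of code of your own. Each camera call takes 0.05 s, during which the arm holds its last target. There are 200 camera calls.

## Working session

There is one attempt and no reset: what is moved stays moved. The work goes in short steps, Python scripts to look and compute and a tool call to move; the robot and the scene stay as the last step left them, time stands still between calls to the robot, and variables do not carry over. Pictures are saved under pics/ and viewed, at most 10 in all, crops included, and the job is handed in when it is done.

Besides the shell and the picture viewer there is one more tool, called in YAML: its name, and indented under it one key for each argument. step_arm: Moves the arm, as the interface text tells. Its arguments: {"type":"object","properties":{"jaw":{"type":"array","items":{"type":"number"}},"slide":{"type":"array","items":{"type":"array","items":{"type":"number"}}},"twist":{"type":"array","items":{"type":"number"}},"newtons":{"type":"number"}},"required":["jaw","slide","twist"]}

```bash
mkdir -p pics; cat > h.py <<'E'
import numpy as np,cv2
from bench import arm
def cam(n):
    d=arm.read_camera(n); return d
def pts(d):
    K=np.array(d["intrinsics"]);P=np.array(d["pose"]);z=d["range_z"]
    v,u=np.mgrid[:480,:640]
    c=np.stack([(u-K[0,2])/K[0,0]*z,-(v-K[1,2])/K[1,1]*z,-z],-1)
    return c@P[:3,:3].T+P[:3,3]
def save(d,n): cv2.imwrite(f"pics/{n}.png",d["frame"][:,:,::-1])
E
python3 - <<'E'
from h import *
for n in("top","side"):
    d=cam(n);save(d,n+"1");np.savez(n+"1.npz",**d)
    print(n,np.round(d["pose"],3).tolist(),np.round(d["intrinsics"],1).tolist(),[k for k in d])
s=arm.sense();print(s)
E
```

```text
top [[0.021, 0.997, -0.071, 0.421], [-1.0, 0.021, 0.002, -0.004], [0.003, 0.071, 0.997, 1.285], [0.0, 0.0, 0.0, 1.0]] [[552.8, 0.0, 330.8], [0.0, 552.8, 244.5], [0.0, 0.0, 1.0]] ['frame', 'range_z', 'intrinsics', 'pose']
side [[-0.925, 0.229, -0.304, 0.065], [-0.38, -0.588, 0.714, 1.017], [-0.015, 0.776, 0.63, 1.009], [0.0, 0.0, 0.0, 1.0]] [[605.0, 0.0, 324.5], [0.0, 605.0, 236.1], [0.0, 0.0, 1.0]] ['frame', 'range_z', 'intrinsics', 'pose']
{'t': 0.1, 'joint_positions': array([ 1.53022915,  0.50179789, -0.4267963 ,  1.55133582,  0.22075132,
        1.1383502 , -0.210317  ]), 'qd': array([-0.00121082, -0.00463877, -0.00159695, -0.00166577,  0.00160236,
       -0.00024763, -0.0005279 ]), 'effort': array([-1.08148484e-02, -5.67864990e+01, -5.83833754e+00, -2.79913419e+01,
       -6.90599391e-02,  2.40899704e-02,  5.76338175e-05]), 'eef_pos': array([ 0.19420933, -0.61966589,  0.24775761]), 'tool_rot': array([-9.19758265e-04,  9.88487485e-01,  1.51299830e-01, -8.96272154e-05]), 'ft_force': array([ 0.06531316, -0.38667728, -0.4086282 ]), 'wrist_torque': array([-0.01820203,  0.04312226,  0.0052463 ]), 'grasp_force': 0.0, 'width': 0.9978535536108807}
```

View pics/top1.png

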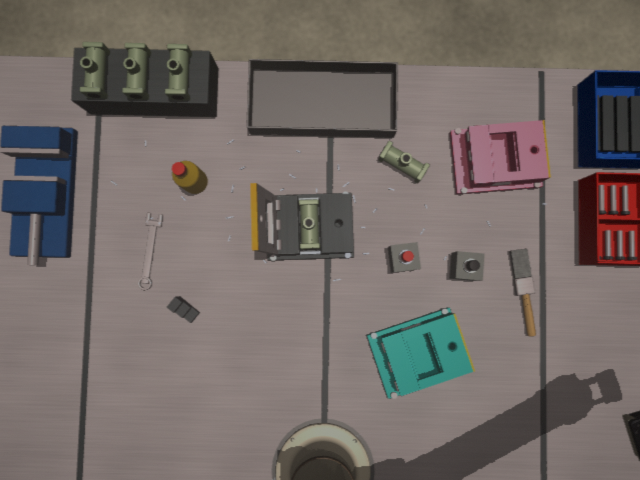

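View pics/side1.png

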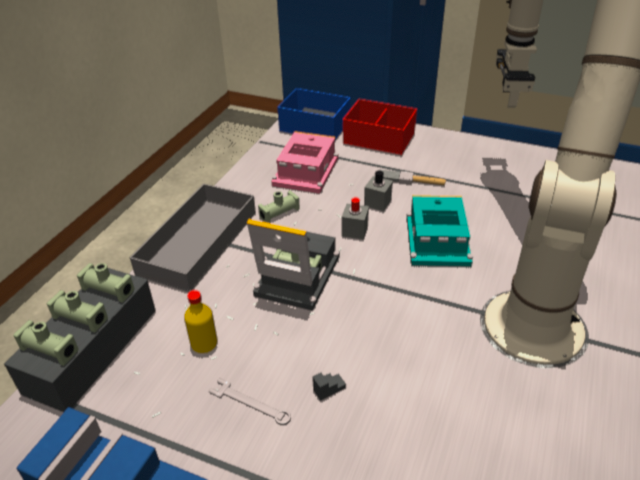

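The top view shows the jig at (315,225) with its hinge to the left (+y). The cover is open with its yellow edge at (258,220), and the base hole is at (338,222). The red knob is at (407,257) and the black one at (473,266). The side view shows the cover about upright, with the red pin at (355,205).

```bash
python3 - <<'E'
from h import *
def ray(d,u,v,z):
    K=d["intrinsics"];P=d["pose"];r=P[:3,:3]@np.array([(u-K[0,2])/K[0,0],-(v-K[1,2])/K[1,1],-1]);return P[:3,3]+r*(z-P[2,3])/r[2]
D={n:dict(np.load(n+"1.npz")) for n in("top","side")}
for n,d in D.items():
    X=pts(d);h=cv2.cvtColor(d["frame"],cv2.COLOR_RGB2HSV).astype(int);H,S,V=h[...,0],h[...,1],h[...,2]
    near=(abs(X[...,0]-.47)<.35)&(abs(X[...,1])<.3)&(d["range_z"]>0)
    red=near&((H<6)|(H>174))&(S>150)&(V>60)&(X[...,1]<-.05)
    m,l,st,c=cv2.connectedComponentsWithStats(red.astype(np.uint8))
    for i in range(1,m):
        if st[i,4]>15:
            p=X[l==i];print(n,"red",c[i],st[i],p.mean(0).round(4),p.max(0).round(4),"ray@.104",ray(d,*c[i],.104).round(4),"ray@.088",ray(d,*c[i],.088).round(4))
    y=near&(H>15)&(H<30)&(S>150)&(V>100)&(X[...,2]>.1)
    m,l,st,c=cv2.connectedComponentsWithStats(y.astype(np.uint8))
    for i in range(1,m):
        if st[i,4]>30:
            p=X[l==i];print(n,"yel",c[i],st[i],p.mean(0).round(4));
            for k in (0,2):
                s=p[np.argsort(p[:,0])];
            print("  ends",s[:15].mean(0).round(4),s[-15:].mean(0).round(4),"z",p[:,2].min(),p[:,2].max())
d=D["top"];X=pts(d)
near=(abs(X[...,0]-.46)<.12)&(abs(X[...,1])<.12)
t=near&(abs(X[...,2]-.066)<.004)
m,l,st,c=cv2.connectedComponentsWithStats(t.astype(np.uint8))
for i in range(1,m):
    if st[i,4]>100:
        mm=l==i;uv=np.argwhere(mm)[:,::-1]
        w=np.array([ray(d,u,v,.066)[:2] for u,v in uv]);r=cv2.minAreaRect((w*1000).astype(np.float32))
        print("blk",c[i],st[i],r)
# hole
g=cv2.cvtColor(d["frame"],cv2.COLOR_RGB2GRAY)
print(g[212:234,326:352])
save({"frame":cv2.resize(d["frame"][170:280,230:430],None,fx=4,fy=4,interpolation=2)},"crop1")
E
```

```text
top red [407.55263158 255.88157895] [403 251  10  10  76] [ 0.4849 -0.171   0.1031] [ 0.4952 -0.1613  0.1097] ray@.104 [ 0.4848 -0.1709  0.104 ] ray@.088 [ 0.4857 -0.1732  0.088 ]
top yel [191.95714286 172.25714286] [189 164   8  18  70] [0.6553 0.2963 0.1058]
  ends [0.643  0.2977 0.105 ] [0.6674 0.2973 0.1034] z 0.10003132473247556 0.11615729439413602
top yel [254.11392405 216.2835443 ] [251 183   7  67 395] [0.5482 0.1426 0.2277]
  ends [0.4869 0.1397 0.2278] [0.6101 0.1458 0.2272] z 0.21960510154792368 0.2344630818156963
side red [355.07865169 203.88764045] [352 198   8  13  89] [ 0.482  -0.1671  0.0963] [ 0.4952 -0.1546  0.1093] ray@.104 [ 0.4785 -0.1571  0.104 ] ray@.088 [ 0.4858 -0.1778  0.088 ]
side yel [276.18269231 227.27884615] [247 219  59  17 312] [0.5465 0.1423 0.2291]
  ends [0.4851 0.1389 0.229 ] [0.6087 0.1458 0.23  ] z 0.22359325006827846 0.23376509186415784
blk [287.71409396 232.20536913] [276 212  23  42 745] ((533.07177734375, 91.1483154296875), (91.42655181884766, 48.65156936645508), 1.619053840637207)
blk [335.85268293 232.3795122 ] [ 321  213   32   40 1025] (
[... 1227 characters left out ...]
55 68 78 80 82 82 84 83 82
  82 80]
 [79 78 80 80 79 80 79 81 79 72 67 71 72 68 62 67 76 81 83 82 83 83 83 83
  81 79]
 [81 79 79 80 81 80 80 81 81 79 77 74 71 71 75 80 81 82 83 81 82 83 82 82
  83 80]
 [81 78 78 80 81 79 79 81 81 80 81 79 79 78 80 81 81 82 81 82 82 83 81 82
  82 81]
 [80 79 78 80 81 80 79 80 80 80 82 81 80 80 80 80 81 81 82 81 82 83 81 83
  82 80]
 [79 78 79 80 81 80 79 79 81 79 82 81 81 79 79 81 81 82 80 81 82 82 82 82
  83 80]
 [80 78 79 80 81 80 78 79 80 80 83 81 79 81 80 80 82 81 81 82 83 82 82 83
  81 81]
 [80 79 78 80 80 79 79 80 80 81 81 81 80 79 79 80 80 82 82 82 83 83 82 82
  82 80]
 [79 78 80 81 80 79 79 80 79 79 80 80 80 80 79 80 81 80 83 82 82 82 82 83
  81 80]]
```

View pics/crop1.png

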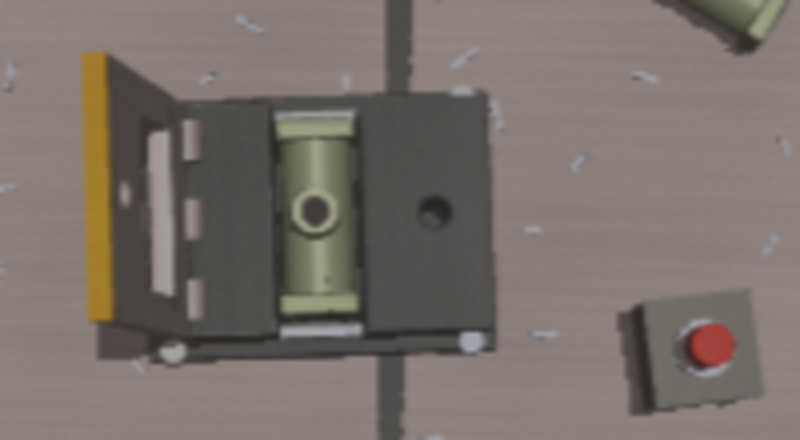

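The crop shows the base hole at full-image pixel (338.6,222.6). The cover leans slightly past upright, with its yellow edge on the left. The red knob top is at (407.5,256).

```bash
cat >> h.py <<'E'
def ray(d,u,v,z):
    K=d["intrinsics"];P=d["pose"];r=P[:3,:3]@np.array([(u-K[0,2])/K[0,0],-(v-K[1,2])/K[1,1],-1]);return P[:3,3]+r*(z-P[2,3])/r[2]
E
python3 - <<'E'
from h import *
d=dict(np.load("top1.npz"));X=pts(d)
near=(abs(X[...,0]-.54)<.14)&(abs(X[...,1]-.03)<.14)
t=near&(abs(X[...,2]-.066)<.005)
m,l,st,c=cv2.connectedComponentsWithStats(t.astype(np.uint8))
for i in range(1,m):
    if st[i,4]>300:
        w=np.array([ray(d,u,v,.066)[:2] for v,u in np.argwhere(l==i)]);r=cv2.minAreaRect((w*1000).astype(np.float32))
        print("blk",c[i],st[i],r)
print("hole",ray(d,338.5,222.7,.066))
E
```

```text
blk [287.385918   224.59180036] [ 275  195   24   60 1122] ((550.8785400390625, 92.08495330810547), (129.91799926757812, 48.83042526245117), 3.457902193069458)
blk [335.52628399 222.75468278] [ 320  194   33   59 1655] ((556.9388427734375, -16.160751342773438), (130.3902587890625, 67.90619659423828), 3.255741834640503)
hole [ 0.55720987 -0.02235872  0.066     ]
```

step_arm:
  jaw: [1,1,1,1,1,1,1,1]
  slide:
    - [0.0,0,0.04]
    - [0.02,0.01,0.08]
    - [0.05,0.04,0.11]
    - [0.08,0.07,0.11]
    - [0.1,0.1,0.11]
    - [0.12,0.13,0.11]
    - [0.14,0.16,0.11]
    - [0.16,0.19,0.11]
  twist: [7,14,21,28,35,42,49,56]

```text
t: 0.77
eef_pos: [0.3555, -0.4279, 0.3586]
tool_rot: [-0.0, 0.8, 0.6, -0.0]
ft_force: [-0.0, 0.1, 1.0]
width: 0.469
grasp_force: 0.0
```

step_arm:
  jaw: [1,1,1,1,1,1,1,1]
  slide:
    - [0.02,0.035,0]
    - [0.04,0.07,0]
    - [0.06,0.105,0]
    - [0.08,0.14,0]
    - [0.1,0.175,0]
    - [0.12,0.21,0]
    - [0.135,0.245,0]
    - [0.15,0.28,0]
  twist: [5,10,15,20,20,20,20,20]

```text
t: 1.43
eef_pos: [0.5048, -0.1484, 0.3585]
tool_rot: [-0.0, 0.686, 0.728, -0.0]
ft_force: [-0.0, -0.7, 0.0]
width: 0.008
grasp_force: 0.0
```

step_arm:
  jaw: [1,1,1,1,1,1,1,1]
  slide:
    - [0,0.04,0]
    - [0,0.08,0]
    - [0,0.12,0]
    - [0,0.16,0]
    - [0,0.2,0]
    - [0,0.24,0]
    - [0,0.28,0]
    - [0.0,0.32,0]
  twist: [0,0,0,0,0,0,0,0]

```text
t: 2.1
eef_pos: [0.504, 0.1713, 0.3585]
tool_rot: [0.0, 0.686, 0.728, -0.0]
ft_force: [0.7, 0.1, 0.5]
width: 0.006
grasp_force: 0.0
```

step_arm:
  jaw: [1,1]
  slide:
    - [0,0.03,0]
    - [0,0.03,0]
  twist: [0,0]

```text
t: 2.27
eef_pos: [0.5019, 0.2079, 0.3591]
tool_rot: [-0.002, 0.682, 0.732, 0.002]
ft_force: [-1.1, 0.4, -0.3]
width: 0.003
grasp_force: 0.0
```

step_arm:
  jaw: [1,1,1,1,1,1]
  slide:
    - [0.004,0,-0.04]
    - [0.006,0,-0.08]
    - [0.006,0,-0.12]
    - [0.006,0,-0.135]
    - [0.006,-0.01,-0.135]
    - [0.006,-0.02,-0.135]
  twist: [0,0,0,0,0,0]

```text
t: 2.77
eef_pos: [0.5098, 0.1794, 0.2232]
tool_rot: [-0.001, 0.685, 0.728, -0.001]
ft_force: [0.7, -0.5, 0.1]
width: -0.001
grasp_force: 0.0
```

```bash
python3 - <<'E'
from h import *
d=cam("side");f=d["frame"];save({"frame":cv2.resize(f[150:330,200:440],None,fx=3,fy=3)},"s2")
s=arm.sense();print(s["eef_pos"],s["ft_force"])
E
```

```text
[0.51118171 0.17663175 0.22414034] [-0.30191634 -2.3143087  -0.18288192]
```

View pics/s2.png

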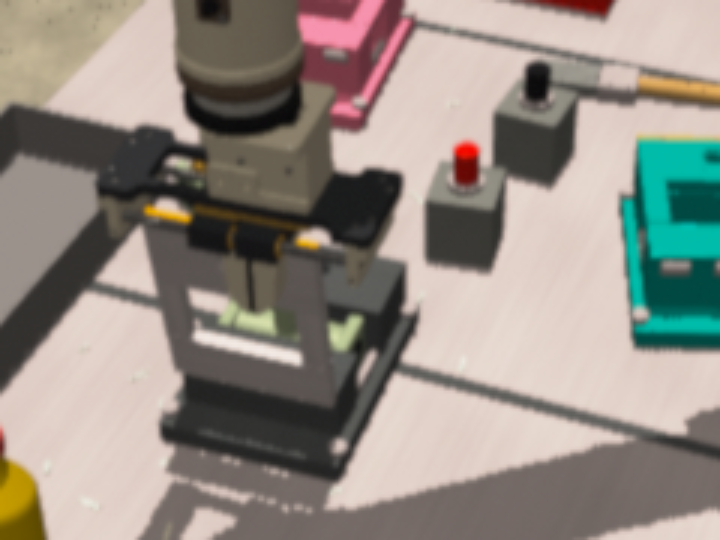

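step_arm:
  jaw: [1,1,1,1,1,1,1,1]
  slide:
    - [0,-0.012,0]
    - [0,-0.024,0.002]
    - [0.001,-0.036,0.005]
    - [0.001,-0.048,0.008]
    - [0.002,-0.06,0.009]
    - [0.002,-0.073,0.009]
    - [0.003,-0.087,0.007]
    - [0.004,-0.101,0.0035]
  twist: [0,0,0,0,0,0,0,0]

```text
t: 3.48
eef_pos: [0.5157, 0.0788, 0.2297]
tool_rot: [0.001, 0.686, 0.728, 0.002]
ft_force: [-1.1, 1.8, 0.4]
width: 0.002
grasp_force: 1.4
```

```bash
cat >> h.py <<'E'
def edge():
    for n in("top","side"):
        d=cam(n);X=pts(d);h=cv2.cvtColor(d["frame"],cv2.COLOR_RGB2HSV).astype(int)
        y=(h[...,0]>15)&(h[...,0]<30)&(h[...,1]>150)&(h[...,2]>90)&(abs(X[...,0]-.55)<.1)&(abs(X[...,1]-.05)<.15)&(X[...,2]>.06)
        if y.sum()>10:
            p=X[y];print(n,y.sum(),np.median(p,0).round(4),p.max(0).round(3))
    s=arm.sense();print(s["eef_pos"].round(4),s["ft_force"].round(1),s["t"])
E
python3 -c "from h import *;edge()"
```

```text
side 86 [0.57   0.0574 0.2227] [0.615 0.083 0.306]
[0.5157 0.0754 0.2281] [-0.  -0.3 -0.2] 3.5833
```

step_arm:
  jaw: [1,1,1,1,1,1,1,1]
  slide:
    - [0,-0.014,-0.005]
    - [0.001,-0.027,-0.011]
    - [0.002,-0.039,-0.019]
    - [0.003,-0.051,-0.027]
    - [0.003,-0.062,-0.037]
    - [0.004,-0.072,-0.047]
    - [0.004,-0.08,-0.06]
    - [0.004,-0.088,-0.072]
  twist: [0,0,0,0,0,0,0,0]

```text
t: 4.25
eef_pos: [0.518, -0.0104, 0.1535]
tool_rot: [-0.0, 0.686, 0.728, -0.0]
ft_force: [1.8, 1.1, 1.4]
width: 0.009
grasp_force: 0.6
```

```bash
python3 -c "from h import *;edge()"
```

```text
side 21 [ 0.5642 -0.0337  0.1382] [ 0.617 -0.024  0.231]
[ 0.5162 -0.0115  0.1522] [-0.6  0.2 -0.7] 4.35
```

step_arm:
  jaw: [1,1,1,1,1,1,1]
  slide:
    - [0.001,-0.006,-0.013]
    - [0.001,-0.011,-0.026]
    - [0.001,-0.014,-0.038]
    - [0.001,-0.016,-0.046]
    - [0.001,-0.016,-0.052]
    - [0.001,-0.016,-0.055]
    - [0.001,-0.016,-0.056]
  twist: [0,0,0,0,0,0,0]

```text
t: 4.93
eef_pos: [0.5188, -0.0257, 0.1001]
tool_rot: [0.0, 0.686, 0.728, -0.002]
ft_force: [-9.3, -2.3, 25.5]
width: 0.006
grasp_force: 12.7
```

```bash
python3 -c "from h import *;edge()"
```

```text
[ 0.5188 -0.0257  0.1002] [-5.9 -2.8 14. ] 5.0333
```

step_arm:
  jaw: [1,1,1,1,1,1,1,1]
  slide:
    - [0,0,0]
    - [0,0,0]
    - [0,0,0.02]
    - [0,0,0.05]
    - [0,0,0.08]
    - [-0.006,-0.03,0.08]
    - [-0.014,-0.065,0.08]
    - [-0.022,-0.1,0.08]
  twist: [0,0,0,0,0,0,0,0]

```text
t: 5.7
eef_pos: [0.4978, -0.1254, 0.1801]
tool_rot: [0.001, 0.685, 0.729, 0.0]
ft_force: [1.0, -0.7, -1.4]
width: 0.002
grasp_force: 0.0
```

step_arm:
  jaw: [0.2,0.2,0.2,0.2,0.2,0.2]
  slide:
    - [-0.006,-0.03,0]
    - [-0.012,-0.05,0]
    - [-0.012,-0.05,0]
    - [-0.012,-0.05,0]
    - [-0.012,-0.05,0]
    - [-0.012,-0.05,0]
  twist: [0,0,0,0,0,0]

```text
t: 6.2
eef_pos: [0.4859, -0.1735, 0.1794]
tool_rot: [-0.0, 0.685, 0.729, 0.0]
ft_force: [-0.1, -1.1, -0.9]
width: 0.386
grasp_force: 0.0
```

```bash
python3 - <<'E'
from h import *
edge()
d=cam("side");f=d["frame"];save({"frame":cv2.resize(f[130:310,220:460],None,fx=3,fy=3)},"s3")
t=cam("top");save({"frame":cv2.resize(t["frame"][150:310,220:480],None,fx=3,fy=3)},"t3")
a=np.load("top1.npz")
E
```

```text
[ 0.486  -0.1737  0.1794] [-0.9  0.5 -0. ] 6.3
```

View pics/s3.png

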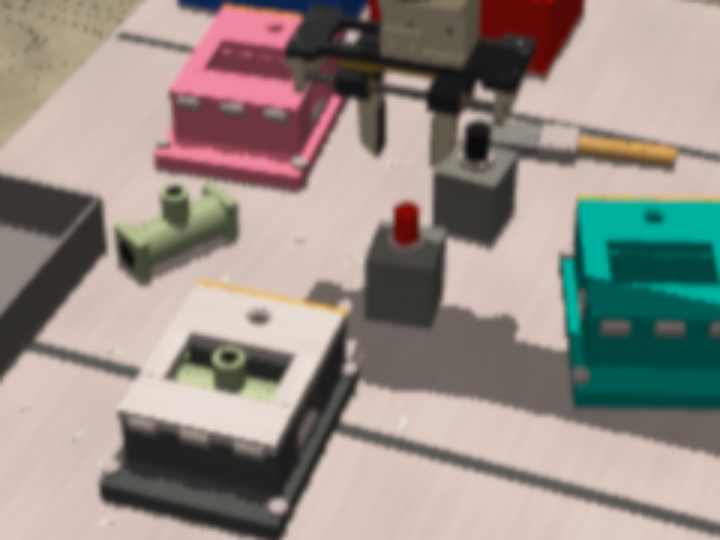

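View pics/t3.png

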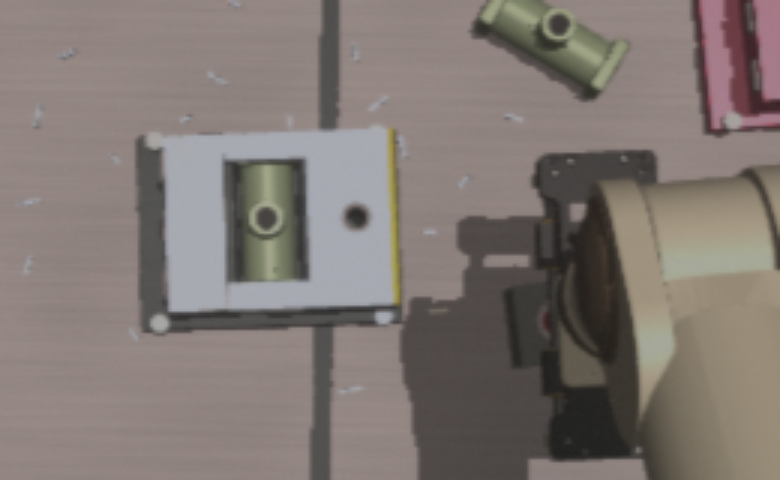

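The cover is shut and flat in both views; its hole is at top-image pixel (338.7,222.3). The gripper is above the red pin.

```bash
python3 - <<'E'
from h import *
d=cam("top");g=cv2.cvtColor(d["frame"],cv2.COLOR_RGB2GRAY)[210:236,325:353]
m=(g<100).astype(np.uint8);n,l,st,c=cv2.connectedComponentsWithStats(m)
for i in range(1,n):
    if st[i,4]>10: print(st[i],c[i]+[325,210],ray(d,*(c[i]+[325,210]),.078).round(4))
# cover rect at z .078
X=pts(d);t=(abs(X[...,2]-.078)<.004)&(abs(X[...,0]-.55)<.1)&(abs(X[...,1]-.05)<.13)
w=np.array([ray(d,u,v,.078)[:2] for v,u in np.argwhere(t)])*1000
print(cv2.minAreaRect(w.astype(np.float32)))
d=cam("side");h=cv2.cvtColor(d["frame"],cv2.COLOR_RGB2HSV).astype(int);X=pts(d)
g=cv2.cvtColor(d["frame"],cv2.COLOR_RGB2GRAY)[228:245,295:318];print(g)
E
```

```text
[10  9  7  7 41] [338.24390244 222.        ] [ 0.5574 -0.0216  0.078 ]
((554.2745361328125, 34.20487976074219), (130.0507049560547, 168.9219970703125), 3.239922046661377)
[[218 217 215 216 216 215 214 211 207 201 203 203 201 199 198 199 198 199
  198 198 199 199 200]
 [220 219 219 219 219 219 219 218 217 214 216 215 213 211 207 206 204 202
  200 198 198 199 199]
 [220 220 220 220 220 220 220 220 220 220 220 220 219 219 218 217 216 213
  211 208 206 205 203]
 [219 219 220 220 220 221 221 221 219 218 217 218 216 217 220 221 221 220
  219 219 218 218 214]
 [218 219 219 219 219 220 220 217 211 202 196 201 195 200 214 220 221 221
  221 221 222 222 220]
 [219 218 218 218 219 220 216 205 190 174 162 168 162 175 199 213 220 222
  222 222 222 222 222]
 [219 219 218 219 219 218 210 182 163 148 135 136 137 153 177 199 217 222
  222 221 222 222 222]
 [219 219 218 219 219 219 207 167 135 113 101  99 104 122 151 186 213 220
  221 221 222 222 222]
 [220 220 220 220 220 219 212 182 135 102  89  87  92 111 150 191 215 220
  220 220 221 221 221]
 [220 220 221 220 220 220 217 204 172 142 123 119 125 148 184 209 219 220
  220 220 220 220 220]
 [220 220 220 221 220 221 220 218 208 192 178 175 179 193 211 220 221 221
  220 220 221 221 220]
 [220 220 220 220 220 220 220 220 219 216 213 213 213 216 220 221 221 222
  222 221 221 221 221]
 [220 220 220 220 220 220 219 220 219 220 220 220 221 220 221 221 221 222
  221 222 222 222 221]
 [215 217 219 220 219 219 219 220 219 219 220 219 219 220 220 220 221 221
  221 221 221 221 222]
 [194 203 210 213 214 217 217 219 219 219 219 219 219 219 219 220 219 219
  219 220 220 220 220]
 [145 162 177 184 190 199 204 210 213 214 216 216 218 219 219 219 219 219
  219 219 219 218 218]
 [109 119 127 133 139 155 165 176 183 189 198 203 210 213 215 216 218 218
  219 219 219 218 218]]
```

step_arm:
  jaw: [0.2,0.2,0.2,0.2,0.2,0.2,0.2,0.2]
  slide:
    - [0,0,0]
    - [0,0,0]
    - [-0.001,0,-0.015]
    - [-0.001,0,-0.03]
    - [-0.001,0,-0.045]
    - [-0.001,0,-0.06]
    - [-0.001,0,-0.072]
    - [-0.001,0,-0.082]
  twist: [0,0,0,0,0,0,0,0]

```text
t: 7.17
eef_pos: [0.4842, -0.1752, 0.0962]
tool_rot: [-0.0, 0.686, 0.728, -0.0]
ft_force: [-1.2, -0.3, 1.1]
width: 0.799
grasp_force: 0.0
```

step_arm:
  jaw: [0.9,0.9,0.9,0.9,0.9,0.9,0.9,0.9]
  slide:
    - [0,0,0]
    - [0,0,0]
    - [0,0,0]
    - [0,0,0]
    - [0,0,0]
    - [0,0,0]
    - [0,0,0]
    - [0,0,0]
  twist: [0,0,0,0,0,0,0,0]
  newtons: 25

```text
t: 7.83
eef_pos: [0.4847, -0.1754, 0.0975]
tool_rot: [0.0, 0.686, 0.728, 0.0]
ft_force: [1.0, -0.3, 0.6]
width: 0.269
grasp_force: 0.3
```

step_arm:
  jaw: [0.95,0.95,0.95,0.95]
  slide:
    - [0,0,0]
    - [0,0,0]
    - [0,0,0]
    - [0,0,0.002]
  twist: [0,0,0,0]
  newtons: 30

```text
t: 8.17
eef_pos: [0.4846, -0.1752, 0.099]
tool_rot: [-0.0, 0.686, 0.728, 0.0]
ft_force: [2.0, 0.6, -3.4]
width: 0.257
grasp_force: 30.0
```

step_arm:
  jaw: [0.95,0.95,0.95,0.95,0.95,0.95,0.95,0.95]
  slide:
    - [0,0,0.01]
    - [0,0,0.02]
    - [0,0,0.035]
    - [0,0,0.05]
    - [0,0,0.065]
    - [0,0,0.08]
    - [0,0,0.095]
    - [0,0,0.1]
  twist: [0,0,0,0,0,0,0,0]

```text
t: 8.83
eef_pos: [0.4849, -0.1751, 0.2018]
tool_rot: [0.001, 0.686, 0.728, -0.0]
ft_force: [0.0, -0.7, -1.6]
width: 0.252
grasp_force: 30.0
```

step_arm:
  jaw: [0.95,0.95,0.95,0.95,0.95,0.95,0.95,0.95]
  slide:
    - [0.012,0.025,0]
    - [0.024,0.05,0]
    - [0.036,0.075,0]
    - [0.048,0.1,0]
    - [0.06,0.125,0]
    - [0.072,0.15,0]
    - [0.072,0.15,0]
    - [0.072,0.15,0]
  twist: [0,0,0,0,0,0,0,0]

```text
t: 9.5
eef_pos: [0.5561, -0.0227, 0.1993]
tool_rot: [-0.001, 0.684, 0.729, 0.0]
ft_force: [0.1, -1.0, -1.8]
width: 0.256
grasp_force: 30.0
```

```bash
python3 - <<'E'
from h import *
print(arm.sense()["eef_pos"])
d=cam("side");save({"frame":cv2.resize(d["frame"][130:270,220:400],None,fx=4,fy=4,interpolation=2)},"s4")
np.savez("s4.npz",**d)
E
```

```text
[ 0.55611863 -0.02269491  0.19926781]
```

View pics/s4.png

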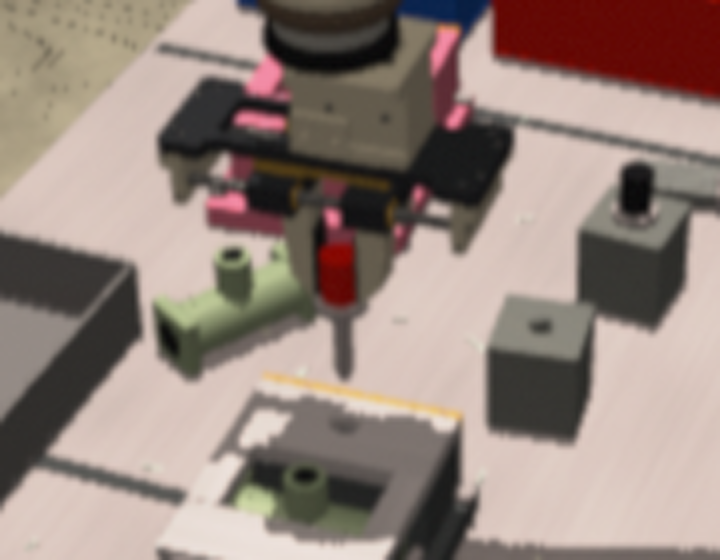

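The side view shows the pin hanging from its knob, with its tip at full-image pixel about (306,224.5). The cover hole below is at (306,235.7), so the pin is nearly over it.

```bash
python3 - <<'E'
from h import *
d=dict(np.load("s4.npz"))
print("tip",ray(d,306,224.3,.1138),"hole",ray(d,306.1,235.6,.078))
h=cv2.cvtColor(d["frame"],cv2.COLOR_RGB2HSV).astype(int)
def knob(d,zc):
    h=cv2.cvtColor(d["frame"],cv2.COLOR_RGB2HSV).astype(int)
    m=((h[...,0]<6)|(h[...,0]>174))&(h[...,1]>150)&(h[...,2]>50);X=pts(d)
    m[:, :280]=0;m[:,370:]=0;m[:185]=0;m[230:]=0
    v,u=np.where(m);c=(u.mean(),v.mean());print("knob px",c,m.sum(),v.min(),v.max(),u.min(),u.max(),"ray",ray(d,*c,zc),X[m].mean(0))
knob(d,.1138+.076)
knob(dict(np.load("side1.npz")),.088)
X=pts(d)
for v in range(206,226):
    r=h[v,298:316,2]; print(v,r, X[v,306].round(3))
E
```

```text
tip [ 0.55541239 -0.02345843  0.1138    ] hole [ 0.55673272 -0.02397771  0.078     ]
knob px (np.float64(303.77777777777777), np.float64(197.32638888888889)) 144 190 205 299 308 ray [ 0.55977927 -0.02706723  0.1898    ] [ 0.55948694 -0.02649666  0.19045982]
knob px (np.float64(355.07865168539325), np.float64(203.8876404494382)) 89 198 210 352 359 ray [ 0.48580748 -0.17782515  0.088     ] [ 0.48202045 -0.16708055  0.09626687]
206 [ 79  97 103 103 103 102 100  99  99 100  99  94  97 122 179 211 219 219] [ 0.549 -0.015  0.176]
207 [ 74  89  98 101 103 102 100 100  99 100 100  96 104 140 189 214 218 219] [ 0.549 -0.015  0.173]
208 [ 80 104 111 104  99  96  94  95  93  94  98 108 134 175 206 217 218 219] [ 0.547 -0.009  0.175]
209 [104 149 157 141 116  92  85  85  83  92 123 154 178 203 214 217 218 219] [ 0.546 -0.006  0.174]
210 [137 187 198 185 157 108  83  81  80 101 155 194 208 214 216 218 218 220] [ 0.546 -0.007  0.17 ]
211 [174 202 211 208 188 128  88  82  80 107 169 206 214 216 217 218 219 220] [ 0.551 -0.017  0.159]
212 [204 211 213 213 196 137  92  81  81 110 171 206 215 216 218 
[... 645 characters left out ...]
16 217 218 215 202 154 102  82  80  98 155 206 219 219 218 218 217 218] [ 0.551 -0.015  0.137]
220 [217 218 217 214 201 153 102  81  80  99 155 206 219 218 218 218 218 218] [ 0.552 -0.017  0.132]
221 [217 218 216 214 202 158 103  82  80 100 157 206 218 218 218 218 218 218] [ 0.55  -0.014  0.132]
222 [216 216 215 214 207 174 116  85  81 107 166 208 218 218 218 218 218 218] [ 0.552 -0.017  0.126]
223 [216 215 214 214 213 196 143  96  90 127 185 213 217 218 219 218 218 218] [ 0.552 -0.017  0.123]
224 [218 217 216 216 217 210 176 130 123 160 202 217 218 218 218 218 218 218] [ 0.553 -0.018  0.119]
225 [225 224 222 221 221 219 205 179 175 193 213 218 219 219 218 218 218 217] [ 0.553 -0.018  0.116]
```

step_arm:
  jaw: [0.95,0.95,0.95,0.95,0.95,0.95,0.95,0.95]
  slide:
    - [0.001,0,-0.01]
    - [0.001,0,-0.02]
    - [0.001,0,-0.028]
    - [0.001,0,-0.035]
    - [0.001,0,-0.04]
    - [0.001,0,-0.045]
    - [0.001,0,-0.05]
    - [0.001,0,-0.055]
  twist: [0,0,0,0,0,0,0,0]

```text
t: 10.22
eef_pos: [0.5576, -0.0252, 0.1438]
tool_rot: [0.0, 0.686, 0.728, 0.0]
ft_force: [0.0, -0.0, -1.9]
width: 0.252
grasp_force: 30.0
```

step_arm:
  jaw: [0.95,0.95,0.95,0.95,0.95,0.95,0.95,0.95]
  slide:
    - [0,0,-0.005]
    - [0,0,-0.01]
    - [0,0,-0.015]
    - [0,0,-0.02]
    - [0,0,-0.025]
    - [0,0,-0.029]
    - [0,0,-0.032]
    - [0,0,-0.032]
  twist: [0,0,0,0,0,0,0,0]

```text
t: 10.88
eef_pos: [0.5571, -0.0253, 0.1115]
tool_rot: [-0.0, 0.686, 0.728, -0.0]
ft_force: [0.1, 0.5, -1.6]
width: 0.253
grasp_force: 30.0
```

step_arm:
  jaw: [0.95,0.95,0.95,0.95,0.95,0.95]
  slide:
    - [0,0,-0.001]
    - [0,0,-0.002]
    - [0,0,-0.003]
    - [0,0,-0.003]
    - [0,0,-0.003]
    - [0,0,-0.003]
  twist: [0,0,0,0,0,0]

```text
t: 11.38
eef_pos: [0.5577, -0.0252, 0.1095]
tool_rot: [0.0, 0.686, 0.728, 0.0]
ft_force: [0.5, -0.3, 1.6]
width: 0.253
grasp_force: 30.0
```

step_arm:
  jaw: [0.95,0.95,0.95,0.95,0.95]
  slide:
    - [0,0,-0.001]
    - [0,0,-0.001]
    - [0,0,-0.001]
    - [0,0,-0.001]
    - [0,0,-0.001]
  twist: [0,0,0,0,0]
  newtons: 40

```text
t: 11.8
eef_pos: [0.5578, -0.0252, 0.1094]
tool_rot: [0.001, 0.686, 0.728, -0.0]
ft_force: [-3.7, 0.3, 9.0]
width: 0.253
grasp_force: 40.0
```

step_arm:
  jaw: [0.95,0.95,0.95,0.95,0.95,0.95]
  slide:
    - [0,0,-0.0004]
    - [0,0,-0.0004]
    - [0,0,-0.0004]
    - [0,0,-0.0004]
    - [0,0,-0.0004]
    - [0,0,-0.0004]
  twist: [0,0,0,0,0,0]

```text
t: 12.3
eef_pos: [0.5578, -0.0252, 0.1094]
tool_rot: [0.001, 0.686, 0.728, -0.0]
ft_force: [-5.0, -0.1, 12.7]
width: 0.249
grasp_force: 40.0
```

```bash
python3 - <<'E'
from h import *
d=cam("side");save({"frame":cv2.resize(d["frame"][150:290,220:400],None,fx=4,fy=4,interpolation=2)},"s5")
for i in range(3): cam("top"); s=arm.sense();print(s["eef_pos"].round(4),s["ft_force"].round(1),s["grasp_force"])
E
```

```text
[ 0.5578 -0.0252  0.1094] [-3.7 -0.6 12.7] 40.00338435173035
[ 0.5578 -0.0252  0.1094] [-4.3 -0.8 12.2] 40.003427267074585
[ 0.5578 -0.0252  0.1094] [-4.   0.  13.3] 40.00338077545166
```

View pics/s5.png

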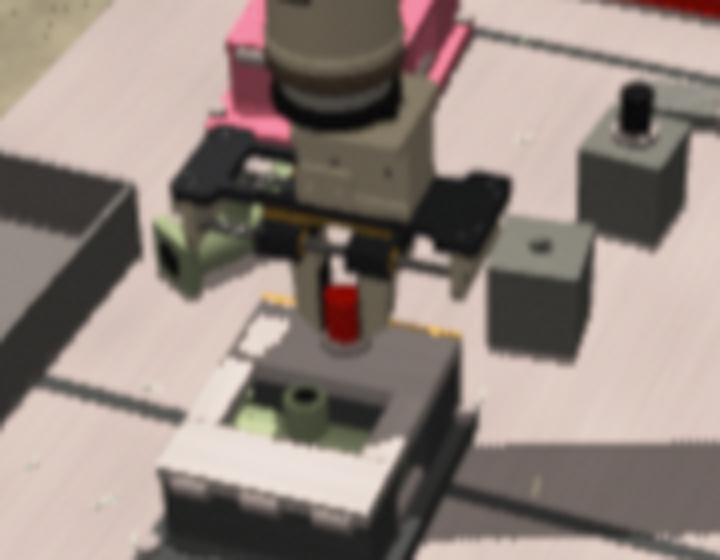

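The collar sits on the shut cover at crop (345,345), the knob is still gripped, and the push is a steady 12–13 N. I'm handing it in.

```bash
python3 -c "
from bench import arm
print(arm.sign_off())"
```

```text
the job is handed in; nothing more can be done
None
```

The job is handed in: the cover is shut, the lock pin is in with its collar on the cover, and the gripper is still holding the knob and pressing down with about 13 N. The sign-off gave no verdict.

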